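# Secure the pivot pin of a rail cutter with its snap clip

## Robot

A 6-joint arm with a two-finger parallel gripper is mounted at the origin on the work surface. World frame = base frame: x ahead of the robot, y to its left, z up, the work surface at z = 0. Lengths are in mm, angles in rad, forces in N, time in s.
With the tool pointing down it reaches from about 400 to 825 mm from the base axis. Payload 7 kg.
Tool frame: the origin (TCP) lies between the finger pads; the fingertips stand 19 mm ahead of it and the grasp point (between the pads) is the TCP (bot.tip_reach is the distance from the TCP to the fingertips, in mm); y points along the fingers, x is the direction in which the jaws open and shut, and the axes are right-handed (so a half turn about y gives the same grasp; the last joint's range is limited). The gripper opens to 88 mm and grips with 3 to 60 N. Pads are 19 mm wide; open, the fingers measure 130 mm over their backs; the gripper's body (78 mm by 193 mm) begins 47 mm behind the grasp point.
Start: joints at [1.563, 0.359, 0.012, 0, -1.224, -0.288], TCP at [196.775, 645.658, 215.961] pointing down, gripper open.
Joint ranges: [-3.07, 3.07], [-1.43, 2.12], [-1.02, 1.25], [-3.03, 1.67], [-3.05, -0], [-3.03, 3.03]. Speed limits (rad/s): [2.39, 2.39, 3.01, 3.14, 3.14, 3.14].

## Interface

Orientations are given as a unit quaternion [w, x, y, z].
In Python, from workcell import bot gives the robot as it stands. The module is installed in compiled form; this text tells all that it offers.
- The arm moves only by the tool apply_moves, never from a script. Its argument "deltas" is one flat list of numbers, 7 for each row, row after row: the shift along the world's x, y, z in m, then the turn, a rotation vector about the world's x, y, z in units of 6 degrees (1.0 is 6 degrees), then the finger opening in m, from 0 to 0.0876. A call has 1 to 12 rows; each row shifts and turns the commanded pose from where the row before left it; what a row does not reach is not made up. A row lasts 1/10 s, in which the tool goes at most 50 mm and 8.59 degrees, less where a joint would pass 70% of its speed; a pose out of reach is approached as far as the arm can. A call is refused whole if a number of a shift passes 0.05 or a number of a turn 1, either way. A call with a gripper value outside its range is refused whole. The fingers move at their own pace and stop on an object; "squeeze" is the grip in N (left out, the last holds). Time passes only in rows, so rows that do not move let the fingers close. It gives the time, the measured TCP pose, the force and the opening at its end, in the units of the state.
- bot.get_state(): the state, without advancing time (a new reading comes with each control period).
- bot.grab_frame(name): name is "scene" or "side" or "wrist"; returns (picture, depth): 420x560x3 uint8, blue, green, red; 420x560 float32, mm along the optical axis (not along the pixel's ray), 0 where there is no reading.
- bot.get_calibration(name): a dict with "fx", "fy", "cx", "cy" (pixels), "rvec" (rotation vector, rad) and "tvec" (3), from world to camera coordinates, as OpenCV has them; the wrist camera has in their place "hand_eye" (4x4, takes a point from camera to tool coordinates, whose origin is the TCP and whose axes are the tool frame's). Camera axes: x right, y down, z forward; pixel columns grow to the right and rows downward; lengths in mm; the calibration is good to about 2 mm. A picture is of the moment at which its call begins: read the wrist's pose just before it. get_calibration takes no time and is no camera call.
- bot.sign_off(): hands the job in, once; it reports no verdict.
Trained networks look in the newest picture that a camera, given by its name, has taken for a name from the list of things; names that differ only in an ending like _2 or _b are one class to them, and where a whole thing is asked for, a point or a joint stands for the part that bears it (a point fixed in the world has none). Each returns a list of dicts, best first, with "score" (0 to 1); they miss things now and then, are a little off and sometimes report something else, mostly with a low value. They report only what shows in the picture. A call takes as long as a camera call. They do not tell look-alikes from the thing itself.
- bot.find_in(query, camera): "rect" ([left, top, width, height] in pixels, round what is visible of it).
- bot.landmark_of(query, camera): "at" ([row, column] in pixels: a listed point, or the origin of a listed thing).
The state is a dict: "t": time; "q": joint angles; "qd": joint speeds; "joint_efforts": joint torques, N m; "eef_pos": TCP position; "eef_rot": TCP orientation; "force": force on the tool from outside, world axes, zero at the start; "moment": the same for the moment, N m; "width": finger opening in mm.
Only numpy, scipy, OpenCV 4.12 (cv2) and the standard library are available. Lean on these libraries where they do the work, as an engineer would, in place of code of your own. Each camera call takes 0.05 s, during which the arm holds its last target. There are 200 camera calls.

## Task

The lever of the blue rail cutter has just been refitted, but its pivot pin is not yet secured. Push the pin in until its head sits tight on its washers, then take the clip with the red grip from the rack and push it down into the groove at the pin's other end, close against the washers there, until it snaps fully home; use no more force than that needs, and let go of it there. Leave the other clips and everything else on the bench where they are.

Things in the scene. Friction and masses are not known exactly. Their poses are not given: they have to be found in the camera images.
- cutter: Blue lever cutter for mounting rail, fixed to the bench. Origin: centre of the underside of its 130 x 215 mm base; z up. The lever's pivot axis runs parallel to its x axis at y = +55, z = +100 mm. Two cheeks carry it, outer faces at x = -19 and +19 mm, tops rounded, 22 mm above the axis. The closed lever (18 mm thick) lies towards -y; near the pivot its top is 18 mm above the axis
- pivot_mid (a point): Point on the pivot axis midway between the cheeks; axes as the cutter. On the +x cheek lie washers, 34 mm across, outer face at x = +28.5 mm give or take 8 mm: the washers are shared out between the two sides as each lever needed, so feel for it. With the pin home its groove (14 mm across, 7 mm wide) starts 0.5 mm behind that face; beyond it the pin ends in an 8 mm long collar, 20 mm across
- pin (a joint): Steel pivot pin, 20 mm thick, sliding along the cutter's x axis; the value (m) is how far it still stands out towards -x, 0 = home. About 4 N slide it; then it stops hard. Its round head is 30 mm across and 7 mm thick; at home, on its washers, the head's outer face is at x = -35.5 mm from pivot_mid give or take 8 mm (it shifts the same way and as much as the washers at the +x end)
- clip_grip (a point): Centre of the red plastic grip of the spring clip to be fitted: a block 10 (x) x 18 (y) x 32 (z) mm; the clip weighs about 40 g. It stands upright in one of the rack's three slots, mouth down; z is up, x goes through the clip's plate, to be set along the cutter's x axis (either way round)
- clip_ring (a point): Centre of the clip's steel ring, 34 mm below clip_grip; it lies on the pivot axis when seated. Plate 5 mm thick, ring 25 mm wide, leg ends 8 mm below this point. Over the groove the legs touch when it is about 10 mm above the axis, resist with 5 to 8 N, then from 5 mm on spring shut and draw it home, where it stops firmly. Pressed on the collar or shank instead it stops about 14 mm up
- rack: Grey clip rack, fixed, 160 x 56 x 30 mm, origin at the centre of its underside. Three slots across it at x = -50, 0 and 50 mm, each with one clip (red, yellow, blue grip) in any order; a grip block begins 4 mm above the rack's top
- clip_yellow: Clip with a yellow grip, same outer size as the red one, loose in the rack; to be left alone. Origin: centre of its ring
- clip_blue: Clip with a blue grip, same outer size as the red one, loose in the rack; to be left alone. Origin: centre of its ring
- breaker: White three-pole circuit breaker, 80 x 53 x 75 mm, loose, to be left alone; origin at the centre of its underside
- breaker_small: White one-pole circuit breaker, 80 x 18 x 75 mm, loose, to be left alone; origin at the centre of its underside
Things that resemble listed ones, but are neither listed nor needed, are in the scene too. What is meant by the part that bears clip_grip is not black, pink or turquoise, and is the smaller of those in its own colour.

How it is judged:
By the outcome, as a careful person would: the job done as asked, in the order asked, and still so for the second after the job is handed in, with the robot touching nothing.
It also fails if it takes over 64 s, if anything falls off the work surface, if the arm or the gripper's body presses on something with over 40 N, if the wrist force passes 120 N, or if a joint passes its speed limit or range.

## Working session

There is one attempt and no reset: what is moved stays moved. The work goes in short steps, Python scripts to look and compute and a tool call to move; the robot and the scene stay as the last step left them, time stands still between calls to the robot, and variables do not carry over. Pictures are saved under pics/ and viewed, about 8 in all and at most 12, crops included, and the job is handed in when it is done.

Besides the shell and the picture viewer there is one more tool, called after ">>>" as name(argument=value, ...) on one line, values as JSON. apply_moves: Moves the arm, as the interface text tells. Its arguments: {"type":"object","properties":{"deltas":{"type":"array","items":{"type":"number"}},"squeeze":{"type":"number"}},"required":["deltas"]}

```bash
mkdir -p pics
cat > h.py <<'E'
import numpy as np,cv2
from scipy.spatial.transform import Rotation as R
from workcell import bot
def T(cam,st=None):
    c=bot.get_calibration(cam); M=np.eye(4)
    if cam=='wrist':
        st=st or bot.get_state(); q=st['eef_rot']
        M[:3,:3]=R.from_quat([q[1],q[2],q[3],q[0]]).as_matrix(); M[:3,3]=st['eef_pos']
        return c,M@np.array(c['hand_eye'])
    M[:3,:3]=cv2.Rodrigues(np.array(c['rvec'],float))[0]; M[:3,3]=np.ravel(c['tvec'])
    return c,np.linalg.inv(M)
def w(c,M,u,v,d):
    u,v,d=map(np.asarray,(u,v,d))
    p=np.stack([(u-c['cx'])/c['fx']*d,(v-c['cy'])/c['fy']*d,d*1.0],-1)
    return p@M[:3,:3].T+M[:3,3]
def proj(c,M,p):
    q=np.linalg.inv(M)@np.append(p,1); return [c['fx']*q[0]/q[2]+c['cx'],c['fy']*q[1]/q[2]+c['cy']]
def cloud(c,M,d):
    v,u=np.mgrid[:420,:560]; return w(c,M,u,v,d)
E
cat > a.py <<'E'
from h import *
print(bot.get_state())
ims=[]
for cam in ['scene','side']:
    c,M=T(cam); im,d=bot.grab_frame(cam); np.savez(cam,im=im,d=d); cv2.imwrite(f'pics/{cam}0.png',cv2.resize(im,(800,600)))
    print(cam,M[:3,3].round(),M[:3,2].round(2),c['fx'])
    for n in ['cutter','pin','clip_grip','rack','clip_yellow','clip_blue','breaker','breaker_small']:
        print(n,[(np.round(r['rect']).tolist(),round(r['score'],2)) for r in bot.find_in(n,cam)[:4]])
    for n in ['cutter','pivot_mid','clip_grip','clip_ring','rack']:
        o=[]
        for r in bot.landmark_of(n,cam)[:4]:
            a=np.round(r['at']).astype(int); dd=d[np.clip(a[0],0,419),np.clip(a[1],0,559)]
            o.append((a.tolist(),round(r['score'],2),w(c,M,a[1],a[0],dd).round().tolist()))
        print(n,o)
E
python3 a.py
```

```text
{'t': 0.0, 'q': array([ 1.56309395e+00,  3.59379536e-01,  1.10665149e-02, -3.54889091e-04,
       -1.22411092e+00, -2.88094053e-01]), 'qd': array([ 4.43513718e-04,  8.42446849e-05,  2.00430844e-04, -1.17614458e-03,
        2.33456389e-04,  1.85481409e-03]), 'joint_efforts': array([-5.49513861e-04, -5.82722712e+01,  2.93054509e+01,  6.99699238e+00,
        6.88879634e-03, -1.81404466e-04]), 'eef_pos': array([196.64553842, 645.18827301, 215.02994068]), 'eef_rot': array([-0.42038689,  0.42126751, -0.56785771,  0.56863536]), 'force': array([-0.77856423,  0.48068974, -0.26411177]), 'moment': array([ 0.00370217, -0.01554714,  0.00896495]), 'width': 87.51026284390025}
scene [1106.  228.  524.] [-0.76 -0.22 -0.6 ] 402.9410103547957
cutter [([28.0, 141.0, 192.0, 112.0], 0.63)]
pin [([164.0, 169.0, 29.0, 29.0], 0.53), ([352.0, 210.0, 13.0, 18.0], 0.49)]
clip_grip [([305.0, 203.0, 13.0, 36.0], 0.71), ([400.0, 214.0, 22.0, 46.0], 0.7), ([318.0, 191.0, 6.0, 26.0], 0.64), ([352.0, 212.0, 11.0, 17.0], 0.54)]
rack [([331.0, 203.0, 48.0, 69.0], 0.63)]
clip_yellow [([346.0, 228.0, 10.0, 20.0], 0.75)]

[... 1004 characters left out ...]
([180.0, 155.0, 86.0, 58.0], 0.56)]
clip_yellow []
clip_blue [([190.0, 171.0, 9.0, 18.0], 0.63)]
breaker [([336.0, 144.0, 52.0, 50.0], 0.62)]
breaker_small [([298.0, 113.0, 39.0, 29.0], 0.97)]
cutter [([341, 355], 0.6, [504.0, -224.0, 67.0])]
pivot_mid [([279, 348], 0.61, [535.0, -156.0, 117.0])]
clip_grip [([211, 212], 0.76, [435.0, 118.0, 56.0]), ([198, 244], 0.71, [496.0, 107.0, 66.0]), ([172, 221], 0.64, [491.0, 193.0, 60.0]), ([137, 206], 0.61, [508.0, 295.0, 63.0])]
clip_ring [([213, 247], 0.79, [505.0, 122.0, 2.0]), ([224, 213], 0.7, [434.0, 120.0, 17.0]), ([156, 206], 0.64, [505.0, 307.0, 1.0]), ([185, 220], 0.57, [483.0, 186.0, 35.0])]
rack [([188, 221], 0.72, [482.0, 181.0, 32.0])]
```

View pics/scene0.png

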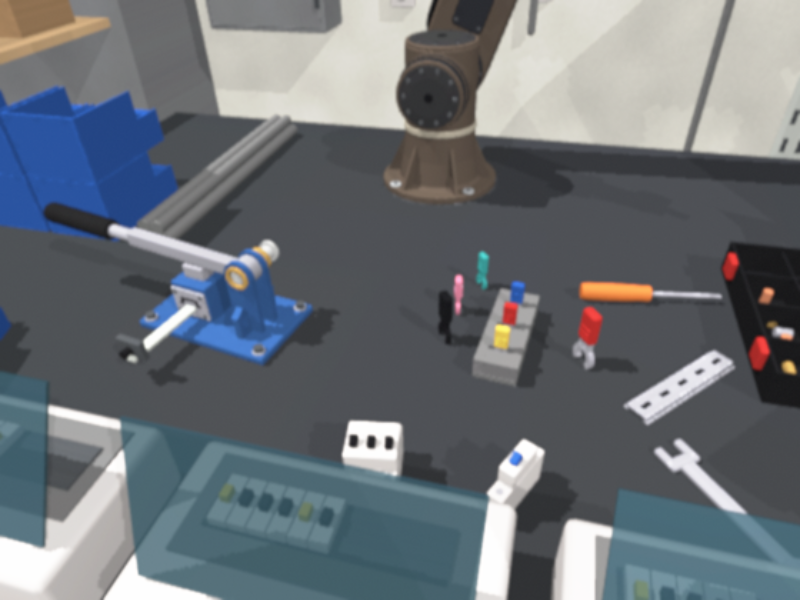

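View pics/side0.png

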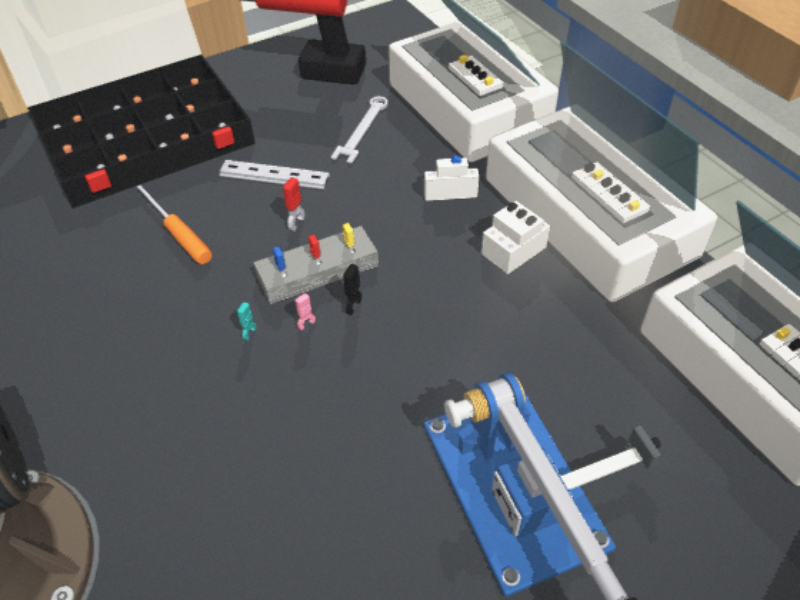

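The scene view shows three grips in the rack: blue (517,291), red (511,312) in the middle and yellow (502,337). A larger red clip stands free at (590,330), and black, pink and turquoise ones stand beside the rack. The pin head (268,250) stands out towards the robot. In the side view, the rack's red grip is at (315,245) and the large red one at (292,195). Next I'll get the poses from the depth clouds.

```bash
cat > b.py <<'E'
from h import *
P=[];C=[]
for cam in ['scene','side']:
    z=np.load(cam+'.npz'); c,M=T(cam); p=cloud(c,M,z['d']); ok=z['d']>0
    P.append(p[ok]);C.append(cv2.cvtColor(z['im'],cv2.COLOR_BGR2HSV)[ok])
    hsv=C[-1];p=P[-1]
    def box(lo,hi): return np.all((p>lo)&(p<hi),1)
    blue=(abs(hsv[:,0].astype(int)-110)<12)&(hsv[:,1]>130)
    b=box([400,-330,4],[720,-60,35])&blue
    print(cam,'base n',b.sum(),np.percentile(p[b,2],[10,50,90]).round(1) if b.sum() else '',cv2.minAreaRect(p[b,:2].astype(np.float32)))
    r=box([380,90,24],[600,280,36])&(hsv[:,1]<60)
    print('rack',r.sum(),np.median(p[r,2]).round(1),cv2.minAreaRect(p[r,:2].astype(np.float32)))
    red=((hsv[:,0]<8)|(hsv[:,0]>172))&(hsv[:,1]>150)&box([380,90,34],[600,260,90])
    print('red',red.sum(),p[red].min(0).round(),p[red].max(0).round(),p[red].mean(0).round(1))
    for nm,lo,hi in [('yel',20,34),('blu',100,125)]:
        m=(hsv[:,0]>lo)&(hsv[:,0]<hi)&(hsv[:,1]>150)&box([380,90,34],[600,260,90]); print(nm,m.sum(),p[m].mean(0).round(1))
    t=box([420,-220,85],[700,-60,140])
    ck=t&blue; print('cheek',ck.sum(),p[ck].min(0).round(),p[ck].max(0).round())
    g=t&(hsv[:,0]>12)&(hsv[:,0]<35)&(hsv[:,1]>80); print('washer',g.sum(),p[g].mean(0).round(1),p[g].min(0).round(),p[g].max(0).round())
    l=box([420,-500,110],[700,-130,400]); 
    for y in range(-480,-100,40):
        m=l&(abs(p[:,1]-y)<20)
        if m.sum()>5: print('lever y',y,np.percentile(p[m,2],98).round(),p[m,0].mean().round())
E
python3 b.py
```

```text
scene base n 2379 [10.1 13.6 22.7] ((537.6992797851562, -201.7801513671875), (214.880126953125, 129.5004119873047), 81.10283660888672)
rack 1271 30.9 ((490.276123046875, 168.762939453125), (118.61222076416016, 163.91001892089844), 84.93312072753906)
red 113 [491. 193.  37.] [499. 208.  68.] [496.3 200.2  54.9]
yel 88 [546.9 196.   51.8]
blu 110 [446.5 204.5  55.6]
cheek 160 [ 527. -155.   85.] [ 568. -123.  124.]
washer 158 [ 552.9 -146.   104.9] [ 512. -168.   87.] [ 570. -127.  121.]
lever y -480 134.0 500.0
lever y -440 132.0 506.0
lever y -400 130.0 512.0
lever y -360 125.0 514.0
lever y -320 122.0 521.0
lever y -280 120.0 527.0
lever y -240 118.0 533.0
lever y -200 116.0 538.0
lever y -160 124.0 544.0
lever y -120 122.0 534.0
side base n 5437 [11.5 13.5 15.8] ((534.7069091796875, -202.54745483398438), (214.04849243164062, 130.28497314453125), 80.86937713623047)
rack 1727 31.6 ((489.201904296875, 169.3163299560547), (123.98673248291016, 160.86941528320312), 85.58582305908203)
red 88 [486. 189.  38.] [496. 211.  70.] [489.6 196.5  57.7]
yel 62 [538.3 191.7  55. ]
blu 85 [440.1 200.6  58.7]
cheek 339 [ 521. -173.   85.] [ 563. -129.  126.]
washer 247 [ 518.7 -148.8  112.4] [ 508. -166.   90.] [ 567. -127.  120.]
lever y -400 128.0 514.0
lever y -360 122.0 509.0
lever y -320 123.0 514.0
lever y -280 121.0 521.0
lever y -240 119.0 528.0
lever y -200 117.0 534.0
lever y -160 124.0 534.0
lever y -120 122.0 523.0
```

Run:
```python
from h import *
s=bot.get_state();q=s['eef_rot'];m=R.from_quat([q[1],q[2],q[3],q[0]]).as_matrix();print(s['t'],s['eef_pos']);print(m.round(3), np.degrees(np.arctan2(m[1,0],m[0,0])))
c=bot.get_calibration('wrist');print(np.array(c['hand_eye']).round(2),c['fx'])
```

```text
1.4 [196.76860829 645.64156694 215.9516813 ]
[[-0.291 -0.     0.957]
 [-0.957 -0.    -0.291]
 [ 0.    -1.    -0.   ]] -106.9460312137415
[[   1.     -0.     -0.     -0.89]
 [   0.     -0.25    0.97 -168.63]
 [  -0.     -0.97   -0.25   68.14]
 [   0.      0.      0.      1.  ]] 302.4762515799063
```

>>> apply_moves(deltas=[0.0268, -0.0406, 0, 0, 0, 0.18, 0.0876, 0.0268, -0.0406, 0, 0, 0, 0.18, 0.0876, 0.0268, -0.0406, 0, 0, 0, 0.18, 0.0876, 0.0268, -0.0406, 0, 0, 0, 0.18, 0.0876, 0.0268, -0.0406, 0, 0, 0, 0.18, 0.0876, 0.0268, -0.0406, 0, 0, 0, 0.18, 0.0876, 0.0268, -0.0406, 0, 0, 0, 0.18, 0.0876, 0.0268, -0.0406, 0, 0, 0, 0.18, 0.0876, 0.0268, -0.0406, 0, 0, 0, 0.18, 0.0876, 0.0268, -0.0406, 0, 0, 0, 0.18, 0.0876, 0.0268, -0.0406, 0, 0, 0, 0.2, 0.0876])

```text
t: 2.5
eef_pos: [492.4, 197.4, 216.4]
eef_rot: [-0.479, 0.478, -0.521, 0.521]
force: [1.2, 0.6, 0.5]
width: 87.2
```

>>> apply_moves(deltas=[0, 0, 0, 0, 0, 0, 0.0876, 0, 0, 0, 0, 0, 0, 0.0876])

```text
t: 2.7
eef_pos: [492.1, 197.9, 216.0]
eef_rot: [0.477, -0.477, 0.522, -0.522]
force: [-0.5, -0.4, -0.0]
width: 87.5
```

```bash
cat > r.py <<'E'
from h import *
import sys
s=bot.get_state(); c,M=T('wrist',s); im,d=bot.grab_frame('wrist'); np.savez('wr'+sys.argv[1],im=im,d=d,M=M)
cv2.imwrite(f'pics/w{sys.argv[1]}.png',im)
p=cloud(c,M,d); ok=d>0; hsv=cv2.cvtColor(im,cv2.COLOR_BGR2HSV)
print(s['t'],s['eef_pos'].round(1))
def box(lo,hi): return np.all((p>lo)&(p<hi),2)&ok
for nm,k in [('red',(hsv[...,0]<8)|(hsv[...,0]>172)),('yel',(hsv[...,0]>20)&(hsv[...,0]<34)),('blu',(hsv[...,0]>100)&(hsv[...,0]<125))]:
    m=k&(hsv[...,1]>150)&box([400,120,34],[590,270,90]); 
    if m.sum()<20: continue
    t=m&(p[...,2]>p[m][:,2].max()-5); print(nm,m.sum(),'zmax',p[m][:,2].max().round(1),'top',p[t].mean(0).round(1),cv2.minAreaRect(p[t][:,:2].astype(np.float32)),np.argwhere(m).mean(0).round())
r=box([380,90,24],[600,280,36])&(hsv[...,1]<60); print('rack',np.median(p[r][:,2]),cv2.minAreaRect(p[r][:,:2].astype(np.float32)))
E
python3 r.py 1
```

```text
2.7 [492.1 197.9 216. ]
red 180 zmax 67.8 top [493.4 201.1  65.5] ((493.35723876953125, 200.93653869628906), (16.226747512817383, 7.683587551116943), 84.95957946777344) [188. 275.]
blu 198 zmax 67.5 top [444.3 205.8  65.3] ((444.1772155761719, 205.49441528320312), (16.878250122070312, 7.582927703857422), 86.34807586669922) [230. 275.]
rack 30.072926783465107 ((489.632568359375, 176.2230682373047), (106.63140869140625, 159.63258361816406), 84.87799835205078)
```

View pics/w1.png

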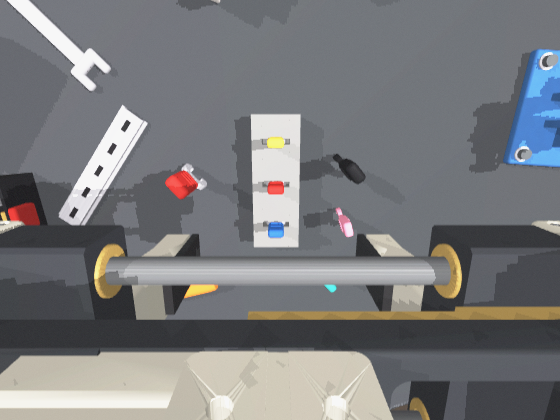

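The wrist view shows the rack with yellow (275,142), red (275,188) and blue (275,230). The larger red clip stands outside it at (182,182). The one meant is the small red clip in the middle slot. The pin comes first, so I'm going above its head.

>>> apply_moves(deltas=[-0.0052, -0.0474, 0, 0, 0, -0.095, 0.0, -0.0052, -0.0474, 0, 0, 0, -0.095, 0, -0.0052, -0.0474, 0, 0, 0, -0.095, 0, -0.0052, -0.0474, 0, 0, 0, -0.095, 0, -0.0052, -0.0474, 0, 0, 0, -0.095, 0, -0.0052, -0.0474, 0, 0, 0, -0.095, 0, -0.0052, -0.0474, 0, 0, 0, -0.095, 0, 0, 0, 0, 0, 0, 0, 0, 0, 0, 0, 0, 0, 0, 0])

```text
t: 3.65
eef_pos: [455.2, -132.7, 216.0]
eef_rot: [-0.459, 0.459, -0.538, 0.538]
force: [-0.3, 0.7, 0.2]
width: 21.1
```

```bash
cat > k.py <<'E'
from h import *
import sys
s=bot.get_state(); c,M=T('wrist',s); im,d=bot.grab_frame('wrist'); np.savez('wr'+sys.argv[1],im=im,d=d,M=M)
big=cv2.resize(im[:260],None,fx=1.42,fy=1.42); cv2.imwrite(f'pics/w{sys.argv[1]}.png',big)
p=cloud(c,M,d); ok=d>0; hsv=cv2.cvtColor(im,cv2.COLOR_BGR2HSV)
print(s['t'],s['eef_pos'].round(1))
blue=(abs(hsv[...,0].astype(int)-110)<12)&(hsv[...,1]>130)&ok
b=blue&(p[...,2]>5)&(p[...,2]<20)&(p[...,0]>400)&(p[...,0]<720)&(p[...,1]<-60)&(p[...,1]>-330)
print('base',b.sum(),cv2.minAreaRect(p[b][:,:2].astype(np.float32)))
a=np.radians(-9.0); O=np.array([544.6,-147.7,100]); Rm=np.array([[np.cos(a),-np.sin(a),0],[np.sin(a),np.cos(a),0],[0,0,1]])
l=(p-O)@Rm
# top profile along cutter x: highest z in y strip
for x in range(-110,60,3):
    m=ok&(abs(l[...,0]-x)<1.5)&(abs(l[...,1])<30)&(l[...,2]>-25)&(l[...,2]<30)
    if m.sum()>2:
        z=l[m]; t=z[:,2]>z[:,2].max()-6; print(x,m.sum(),'ztop',z[:,2].max().round(1),'y',z[t,1].mean().round(1),z[:,1].min().round(),z[:,1].max().round(),np.median(hsv[m],0))
E
python3 k.py 2
```

```text
3.65 [ 455.2 -132.7  216. ]
base 10422 ((536.5645141601562, -201.44293212890625), (214.30775451660156, 129.4237823486328), 80.933349609375)
-56 83 ztop 15.2 y 0.3 -13.0 14.0 [ 30.   3. 224.]
-53 111 ztop 16.0 y 0.6 -13.0 14.0 [  0.   0. 247.]
-50 113 ztop 15.3 y 0.6 -14.0 15.0 [ 23.   1. 245.]
-47 66 ztop 11.1 y 0.8 -9.0 10.0 [  0.   0. 247.]
-44 69 ztop 11.4 y 0.5 -9.0 10.0 [  0.   0. 247.]
-41 76 ztop 11.1 y 0.5 -9.0 10.0 [  0.   0. 247.]
-38 62 ztop 11.1 y 0.4 -9.0 10.0 [  0.   0. 247.]
-35 63 ztop 11.4 y 0.2 -11.0 10.0 [ 20.   1. 246.]
-32 134 ztop 17.8 y 0.5 -16.0 17.0 [ 22. 120. 237.]
-29 116 ztop 18.3 y 0.9 -16.0 17.0 [ 22.  137.  237.5]
-26 139 ztop 18.2 y 0.9 -16.0 17.0 [ 23. 136. 240.]
-23 145 ztop 17.7 y 0.4 -16.0 17.0 [ 23. 133. 241.]
-20 123 ztop 17.4 y 0.9 -21.0 22.0 [ 20. 142. 211.]
-17 194 ztop 23.4 y 0.7 -21.0 22.0 [107.  155.  223.5]
-14 181 ztop 23.8 y 0.3 -21.0 22.0 [106. 156. 234.]
-11 146 ztop 22.9 y 0.7 -21.0 22.0 [107. 153. 217.]
-8 214 ztop 20.0 y 0.6 -30.0 18.0 [132.   4. 237.]
-5 201 ztop 19.4 y 0.5 -30.0 18.0 [130.   2. 245.]
-2 206 ztop 19.2 y 0.3 -30.0 18.0 [135.   2. 245.]
1 212 ztop 19.9 y 0.5 -29.0 18.0 [135.   1. 245.]
4 204 ztop 18.9 y -0.0 -30.0 18.0 [130.   1. 246.]
7 217 ztop 18.8 y 0.6 -29.0 18.0 [135.   2. 245.]
10 232 ztop 22.9 y 1.3 -30.0 22.0 [109.  19. 198.]
13 190 ztop 23.4 y 1.0 -20.0 22.0 [107.  156.  227.5]
16 200 ztop 23.9 y 0.5 -20.0 22.0 [106. 156. 234.]
19 129 ztop 23.5 y 0.6 -21.0 22.0 [106. 155. 230.]
22 139 ztop 18.2 y 0.3 -16.0 17.0 [ 24. 120. 238.]
```

View pics/w2.png

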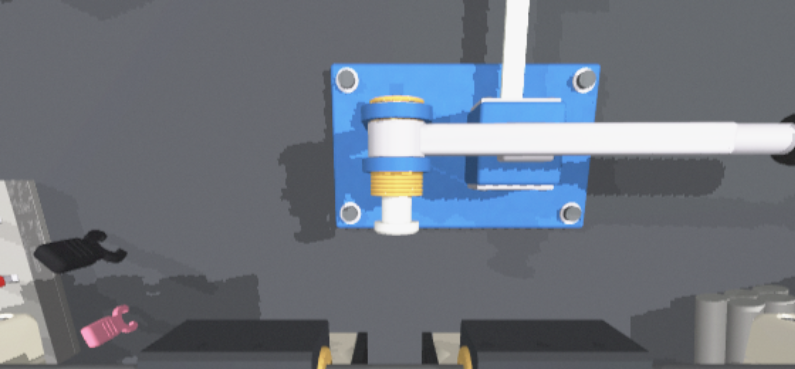

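Pin head, washers and cheeks are clear: the head's outer face is at about x=-57 and the washers' face at about -34, so roughly 16 mm to push. In the crop the head is at (396,228). Going down and up to the head.

>>> apply_moves(deltas=[0, 0, -0.04, 0, 0, 0, 0, 0, 0, -0.04, 0, 0, 0, 0, 0, 0, -0.024, 0, 0, 0, 0, 0.0087, -0.0014, 0, 0, 0, 0, 0, 0.0087, -0.0014, 0, 0, 0, 0, 0, 0, 0, 0, 0, 0, 0, 0])

```text
t: 4.3
eef_pos: [475.7, -134.8, 113.6]
eef_rot: [-0.461, 0.459, -0.536, 0.538]
force: [-0.0, -0.4, 0.5]
width: 0.4
```

>>> apply_moves(deltas=[0.003, -0.0005, 0, 0, 0, 0, 0, 0.003, -0.0005, 0, 0, 0, 0, 0, 0.003, -0.0005, 0, 0, 0, 0, 0, 0, 0, 0, 0, 0, 0, 0])

```text
t: 4.7
eef_pos: [482.1, -137.2, 112.3]
eef_rot: [-0.46, 0.459, -0.537, 0.538]
force: [0.1, 0.5, 0.2]
width: 0.3
```

>>> apply_moves(deltas=[0.003, -0.0005, 0, 0, 0, 0, 0, 0.002, -0.0003, 0, 0, 0, 0, 0, 0, 0, 0, 0, 0, 0, 0])

```text
t: 5.0
eef_pos: [486.8, -137.9, 111.9]
eef_rot: [-0.459, 0.46, -0.537, 0.537]
force: [0.2, -0.3, 0.9]
width: 0.3
```

>>> apply_moves(deltas=[0.003, -0.0005, 0, 0, 0, 0, 0, 0.002, -0.0003, 0, 0, 0, 0, 0, 0, 0, 0, 0, 0, 0, 0])

```text
t: 5.3
eef_pos: [491.9, -138.7, 111.9]
eef_rot: [-0.46, 0.46, -0.537, 0.537]
force: [-1.4, 0.9, 0.4]
width: 0.8
```

>>> apply_moves(deltas=[0.002, -0.0003, 0, 0, 0, 0, 0, 0, 0, 0, 0, 0, 0, 0])

```text
t: 5.5
eef_pos: [493.8, -139.0, 112.0]
eef_rot: [-0.46, 0.46, -0.537, 0.537]
force: [1.4, -0.3, -0.2]
width: 0.5
```

Run:
```python
from h import *
im,d=bot.grab_frame('side'); cv2.imwrite('pics/s3.png',cv2.resize(im[180:420,200:480],None,fx=2.5,fy=2.5))
```

```text
(no output)
```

View pics/s3.png

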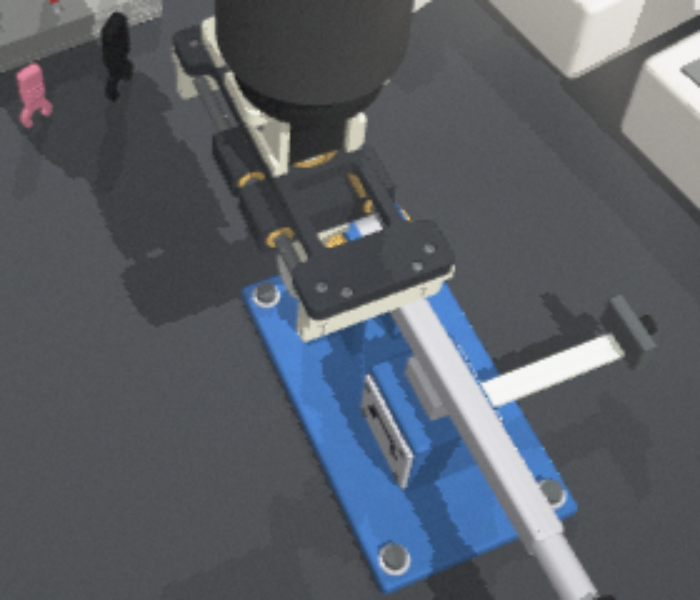

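The gripper hides the head in this view. By geometry the pin should be about home with the TCP near x'=-51, so I'll feel onward in 1 mm steps.

>>> apply_moves(deltas=[0.001, -0.00016, 0, 0, 0, 0, 0])

```text
t: 5.65
eef_pos: [494.4, -139.1, 111.9]
eef_rot: [0.459, -0.46, 0.537, -0.537]
force: [-0.3, -0.5, 0.8]
width: 0.4
```

>>> apply_moves(deltas=[0.001, -0.00016, 0, 0, 0, 0, 0])

```text
t: 5.75
eef_pos: [495.6, -139.3, 112.0]
eef_rot: [0.46, -0.46, 0.537, -0.537]
force: [0.3, 0.4, 0.1]
width: 0.4
```

>>> apply_moves(deltas=[0.001, -0.00016, 0, 0, 0, 0, 0])

```text
t: 5.85
eef_pos: [496.7, -139.4, 112.0]
eef_rot: [-0.46, 0.46, -0.537, 0.537]
force: [0.1, -0.1, -0.6]
width: 0.1
```

```bash
python3 -c "
from workcell import bot;print(bot.tip_reach)"; python3 k.py 4
```

```text
19.0
5.85 [ 496.7 -139.4  112. ]
base 16441 ((536.552978515625, -201.4637451171875), (214.52967834472656, 128.2793426513672), 81.02910614013672)
-56 4 ztop 15.0 y 1.6 1.0 2.0 [ 15.    3.5 102.5]
-53 9 ztop 15.7 y 1.6 1.0 2.0 [ 30.   4. 123.]
-50 17 ztop 15.4 y 1.6 1.0 2.0 [ 30.   3. 121.]
-47 9 ztop 11.0 y 1.6 1.0 9.0 [ 30.   3. 177.]
-44 69 ztop 10.7 y 1.7 -6.0 9.0 [ 23.   7. 190.]
-41 131 ztop 29.9 y 1.5 -9.0 10.0 [ 23.   5. 215.]
-38 234 ztop 30.0 y 1.4 -9.0 10.0 [ 23.   6. 187.]
-35 41 ztop 13.7 y 0.8 -8.0 8.0 [ 20.   6. 212.]
-32 239 ztop 17.3 y 0.9 -16.0 17.0 [ 19. 144. 185.]
-29 265 ztop 17.5 y 0.5 -16.0 17.0 [ 19. 144. 201.]
-26 268 ztop 17.7 y 0.4 -16.0 17.0 [ 21. 142. 228.]
-23 286 ztop 18.1 y 0.8 -16.0 17.0 [ 21. 141. 231.]
-20 143 ztop 21.8 y 1.1 -20.0 21.0 [ 20. 143. 207.]
-17 377 ztop 23.0 y 0.7 -21.0 22.0 [107. 160. 211.]
-14 385 ztop 23.0 y 0.7 -20.0 22.0 [107. 161. 215.]
-11 546 ztop 23.1 y 0.5 -21.0 22.0 [107. 158. 161.]
-8 391 ztop 19.0 y 0.7 -30.0 18.0 [130.   6. 222.]
-5 441 ztop 19.0 y 0.5 -30.0 18.0 [130.   4. 237.]
-2 452 ztop 19.2 y 0.6 -30.0 18.0 [132.   4. 236.]
1 480 ztop 19.0 y 0.6 -30.0 18.0 [133.   4. 236.]
4 459 ztop 19.2 y 0.3 -30.0 18.0 [133.   4. 238.]
7 498 ztop 20.0 y 0.4 -30.0 18.0 [133.   5. 233.]
10 380 ztop 19.0 y 0.6 -30.0 22.0 [130.   9. 203.]
13 441 ztop 23.5 y 0.8 -21.0 22.0 [107. 160. 209.]
16 437 ztop 23.4 y 0.4 -21.0 22.0 [107. 160. 216.]
19 414 ztop 23.4 y 0.6 -20.0 22.0 [107. 159. 219.]
22 345 ztop 18.1 y 0.6 -16.0 17.0 [ 20. 142. 227.]
```

View pics/w4.png

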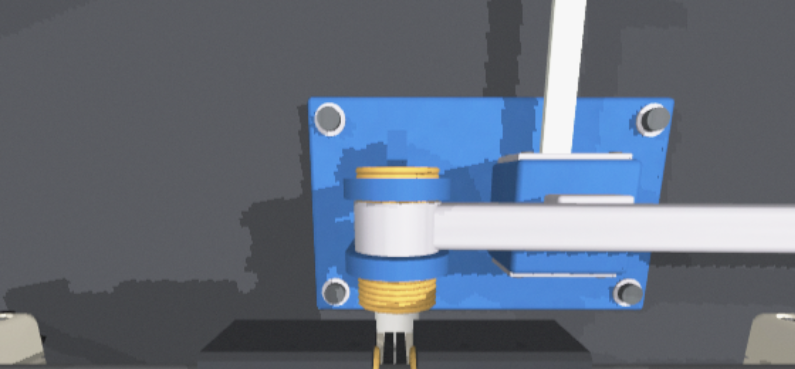

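Run:
```python
from h import *
z=np.load('wr4.npz');c=bot.get_calibration('wrist');p=cloud(c,z['M'],z['d']);im=z['im']
a=np.radians(-9.0); O=np.array([544.6,-147.7,100]); Rm=np.array([[np.cos(a),-np.sin(a),0],[np.sin(a),np.cos(a),0],[0,0,1]])
l=(p-O)@Rm
for r in range(212,290,5):
    print(r,[tuple(l[r,u].round().astype(int).tolist()) for u in (258,266,272,276,278,280,282,286,292,300)])
cv2.imwrite('pics/c4.png',cv2.resize(im[200:300,220:340],None,fx=6,fy=6,interpolation=cv2.INTER_CUBIC))
```

```text
212 [(-30, 13, 11), (-28, 8, 15), (-28, 5, 15), (-28, 2, 17), (-28, 1, 16), (-28, 0, 16), (-28, -1, 17), (-28, -3, 15), (-29, -7, 14), (-29, -11, 11)]
217 [(-32, 13, 11), (-31, 8, 15), (-31, 5, 16), (-31, 2, 16), (-31, 1, 16), (-31, 0, 17), (-31, -1, 16), (-31, -3, 16), (-31, -7, 15), (-32, -11, 12)]
222 [(-72, 21, -101), (-38, 9, 5), (-36, 5, 9), (-36, 3, 10), (-36, 1, 10), (-36, 0, 10), (-36, -1, 10), (-36, -3, 9), (-37, -7, 7), (-72, -20, -100)]
227 [(-10, 7, 96), (-40, 9, 6), (-40, 5, 8), (-39, 3, 9), (-39, 1, 10), (-39, 0, 11), (-39, -1, 9), (-39, -3, 9), (-10, -3, 96), (-10, -5, 94)]
232 [(-10, 7, 100), (-44, 9, 5), (-43, 5, 8), (-42, 3, 9), (-42, 1, 11), (-42, 0, 10), (-42, -1, 10), (-43, -3, 9), (-10, -3, 99), (-10, -5, 100)]
237 [(-10, 7, 104), (-38, 8, 31), (-39, 5, 28), (-39, 2, 27), (-45, 1, 10), (-39, 0, 27), (-39, -1, 28), (-37, -3, 32), (-10, -2, 103), (-9, -4, 104)]
242 [(-10, 7, 107), (-37, 7, 39), (-38, 4, 35), (-39, 2, 34), (-49, 1, 9), (-39, 0, 34), (-38, -1, 36), (-37, -3, 38), (-11, -2, 103), (-10, -4, 107)]
247 [(-10, 6, 111), (-14, 5, 101), (-38, 4, 42), (-39,
[... 653 characters left out ...]
1, 105), (-18, 0, 106), (-18, -1, 105), (-16, -2, 108), (-14, -4, 112)]
272 [(-16, 6, 112), (-18, 5, 107), (-18, 3, 107), (-19, 2, 105), (-19, 1, 106), (-19, 1, 106), (-19, 0, 106), (-19, -1, 106), (-17, -2, 109), (-16, -4, 111)]
277 [(-17, 6, 113), (-20, 5, 107), (-20, 3, 107), (-20, 2, 106), (-20, 1, 106), (-21, 1, 106), (-20, 0, 106), (-20, -1, 106), (-19, -2, 109), (-17, -4, 113)]
282 [(-18, 6, 113), (-21, 5, 108), (-22, 3, 106), (-22, 2, 106), (-22, 1, 105), (-22, 1, 106), (-22, 0, 105), (-22, -1, 105), (-20, -2, 109), (-18, -4, 112)]
287 [(-20, 7, 112), (-22, 5, 108), (-46, 4, 67), (-45, 2, 69), (-143, 1, -101), (-45, 1, 69), (-45, 0, 68), (-45, -2, 69), (-22, -2, 109), (-20, -4, 112)]
```

View pics/c4.png

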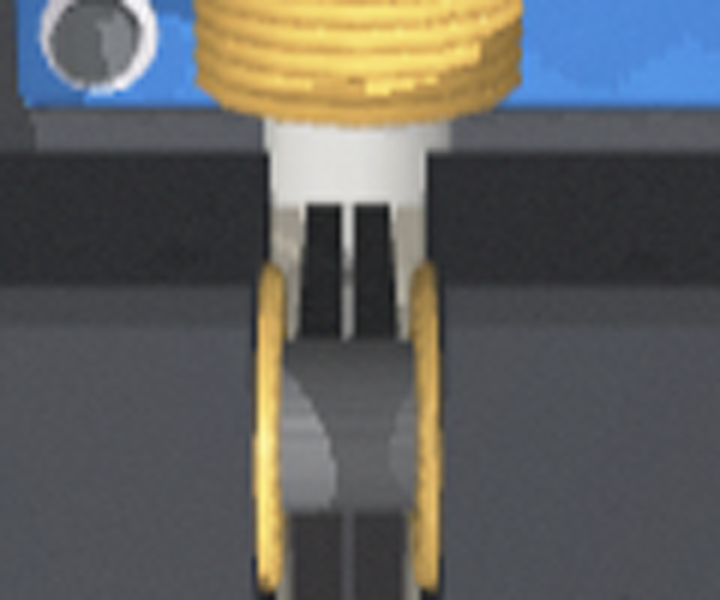

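Run:
```python
from h import *
c=bot.get_calibration('wrist');H=np.array(c['hand_eye'])
for n in '124':
    z=np.load(f'wr{n}.npz');p=cloud(c,H,z['d'])  # tool coords
    ok=(z['d']>0)&(abs(p[...,2]-9.5)<2.5)&(p[...,1]<40)&(p[...,1]>-60)&(abs(p[...,0])<70)
    q=p[ok];print(n,ok.sum())
    for lo in range(-70,70,5):
        m=(q[:,0]>=lo)&(q[:,0]<lo+5)
        if m.sum()>2: print(lo,m.sum(),'y',q[m,1].min().round(),q[m,1].max().round())
```

```text
1 1701
-65 38 y -43.0 -16.0
-60 221 y -44.0 -16.0
-55 262 y -44.0 -16.0
-50 258 y -43.0 -10.0
-45 72 y -40.0 -11.0
40 176 y -40.0 -10.0
45 259 y -44.0 -10.0
50 237 y -44.0 -15.0
55 178 y -44.0 -15.0
2 1087
-25 133 y -44.0 -15.0
-20 232 y -44.0 -10.0
-15 176 y -40.0 -9.0
5 30 y -39.0 -11.0
10 231 y -44.0 -10.0
15 222 y -43.0 -15.0
20 61 y -36.0 -15.0
4 691
-10 124 y -43.0 9.0
-5 256 y -40.0 5.0
0 255 y -43.0 4.0
5 56 y -28.0 9.0
```

The fingertips show about 10 mm behind the TCP rather than 19 ahead of it, at every opening. The closed fingers therefore passed above the head, and the pin hasn't moved. I'll back off and go in about 29 mm lower.

>>> apply_moves(deltas=[-0.018, 0.0028, 0, 0, 0, 0, 0, -0.018, 0.0028, 0, 0, 0, 0, 0, 0, 0, -0.015, 0, 0, 0, 0, 0, 0, -0.013, 0, 0, 0, 0, 0, 0, 0, 0, 0, 0, 0])

```text
t: 6.4
eef_pos: [459.4, -133.8, 82.8]
eef_rot: [0.459, -0.46, 0.538, -0.537]
force: [-0.7, 0.1, -0.6]
width: 0.5
```

>>> apply_moves(deltas=[0.007, -0.0011, 0, 0, 0, 0, 0, 0.006, -0.001, 0, 0, 0, 0, 0, 0.003, -0.0005, 0, 0, 0, 0, 0])

```text
t: 6.7
eef_pos: [477.5, -136.5, 84.4]
eef_rot: [-0.46, 0.459, -0.537, 0.538]
force: [-4.0, 2.0, 2.3]
width: 0.0
```

>>> apply_moves(deltas=[0.002, -0.0003, 0, 0, 0, 0, 0, 0.002, -0.0003, 0, 0, 0, 0, 0, 0.002, -0.0003, 0, 0, 0, 0, 0])

```text
t: 7.0
eef_pos: [482.0, -137.4, 83.9]
eef_rot: [0.459, -0.46, 0.538, -0.537]
force: [-3.3, 0.7, 2.4]
width: 0.4
```

>>> apply_moves(deltas=[0.003, -0.0005, 0, 0, 0, 0, 0, 0.003, -0.0005, 0, 0, 0, 0, 0, 0.002, -0.0003, 0, 0, 0, 0, 0])

```text
t: 7.3
eef_pos: [490.6, -138.8, 83.9]
eef_rot: [0.459, -0.46, 0.538, -0.537]
force: [-4.1, -0.0, 1.5]
width: 0.8
```

>>> apply_moves(deltas=[0.001, -0.0002, 0, 0, 0, 0, 0, 0.001, -0.0001, 0, 0, 0, 0, 0])

```text
t: 7.5
eef_pos: [492.5, -139.1, 83.9]
eef_rot: [0.459, -0.46, 0.537, -0.537]
force: [-4.4, -0.6, 1.5]
width: 0.5
```

>>> apply_moves(deltas=[0.001, -0.0002, 0, 0, 0, 0, 0])

```text
t: 7.6
eef_pos: [493.5, -139.2, 83.9]
eef_rot: [0.459, -0.46, 0.537, -0.537]
force: [-4.0, 0.1, 1.2]
width: 0.6
```

>>> apply_moves(deltas=[0.001, -0.0002, 0, 0, 0, 0, 0])

```text
t: 7.7
eef_pos: [493.6, -139.3, 83.8]
eef_rot: [0.459, -0.46, 0.538, -0.537]
force: [-10.5, 2.1, 8.0]
width: 0.5
```

It stopped hard where expected (TCP x'≈-51.5). One small extra nudge, then back off, up and over to the clip.

>>> apply_moves(deltas=[0.0005, -0.0001, 0, 0, 0, 0, 0])

```text
t: 7.8
eef_pos: [493.6, -139.3, 83.8]
eef_rot: [0.459, -0.46, 0.538, -0.537]
force: [-10.0, 3.4, 7.6]
width: 0.4
```

>>> apply_moves(deltas=[-0.01, 0.0016, 0, 0, 0, 0, 0, -0.02, 0.003, 0, 0, 0, 0, 0, -0.01, 0.0016, 0.03, 0, 0, 0, 0, 0, 0, 0.05, 0, 0, 0, 0.04, 0, 0, 0.052, 0, 0, 0, 0.04, 0, 0, 0, 0, 0, 0, 0.04])

```text
refused, shift out of range in row 5
```

>>> apply_moves(deltas=[-0.01, 0.0016, 0, 0, 0, 0, 0, -0.02, 0.003, 0, 0, 0, 0, 0, -0.01, 0.0016, 0.03, 0, 0, 0, 0, 0, 0, 0.05, 0, 0, 0, 0.04, 0, 0, 0.05, 0, 0, 0, 0.04, 0, 0, 0, 0, 0, 0, 0.04])

```text
t: 8.4
eef_pos: [459.9, -133.4, 221.6]
eef_rot: [-0.464, 0.456, -0.533, 0.541]
force: [0.3, 0.5, 0.3]
width: 18.9
```

```bash
python3 k.py 5 | awk '$1<-25||$1>7'
```

```text
8.4 [ 459.9 -133.4  221.6]
base 9899 ((536.4278564453125, -201.374755859375), (214.92105102539062, 129.2981719970703), 80.53498077392578)
-41 27 ztop 14.5 y 0.8 -11.0 13.0 [108.  20. 233.]
-38 94 ztop 16.6 y 0.8 -13.0 15.0 [ 15.   1. 243.]
-35 96 ztop 16.3 y 0.5 -13.0 15.0 [  0.   0. 247.]
-32 128 ztop 18.2 y 0.6 -15.0 17.0 [ 24.  118.5 245. ]
-29 104 ztop 18.1 y -0.2 -15.0 17.0 [ 25. 128. 245.]
-26 142 ztop 18.1 y 0.6 -16.0 17.0 [ 24.  131.5 243. ]
10 214 ztop 23.1 y -0.1 -29.0 22.0 [108.  21. 202.]
13 180 ztop 23.5 y 0.6 -20.0 21.0 [107. 156. 226.]
16 183 ztop 23.0 y 0.3 -20.0 21.0 [106. 155. 235.]
19 122 ztop 23.1 y 1.0 -20.0 21.0 [106. 153. 229.]
22 121 ztop 18.1 y 0.5 -16.0 17.0 [ 23. 119. 237.]
25 36 ztop 14.9 y 6.2 -6.0 12.0 [ 23.5  12.5 247. ]
28 55 ztop 8.0 y 0.7 -6.0 7.0 [  0.   0. 247.]
31 99 ztop 11.0 y 0.5 -9.0 10.0 [ 20.   2. 242.]
34 88 ztop 11.3 y 0.3 -9.0 10.0 [  0.   0. 247.]
37 51 ztop 10.4 y 0.7 -9.0 10.0 [  0.   0. 247.]
```

The pin is home: its head now lies at x≈-41…-35 against the washers, the groove at about 24–30 and the collar at about 30–38. Going back over the rack, opened to 42 mm.

>>> apply_moves(deltas=[0.0048, 0.0478, 0, 0, 0, 0.095, 0.042, 0.0048, 0.0478, 0, 0, 0, 0.095, 0.042, 0.0048, 0.0478, 0, 0, 0, 0.095, 0.042, 0.0048, 0.0478, 0, 0, 0, 0.095, 0.042, 0.0048, 0.0478, 0, 0, 0, 0.095, 0.042, 0.0048, 0.0478, 0, 0, 0, 0.095, 0.042, 0.0048, 0.0478, 0, 0, 0, 0.095, 0.042, 0, 0, -0.05, 0, 0, 0, 0.042, 0, 0, -0.03, 0, 0, 0, 0.042, 0, 0, 0, 0, 0, 0, 0.042, 0, 0, 0, 0, 0, 0, 0.042])

```text
t: 9.55
eef_pos: [489.0, 201.4, 134.1]
eef_rot: [-0.478, 0.478, -0.521, 0.521]
force: [0.3, -0.6, 0.8]
width: 42.3
```

```bash
python3 r.py 6
python3 - <<'E'
import cv2;im=cv2.imread('pics/w6.png');cv2.imwrite('pics/w6c.png',cv2.resize(im[100:310,140:420],None,fx=2.8,fy=2.8))
E
```

```text
9.55 [489.  201.4 134.1]
red 353 zmax 67.9 top [493.5 201.4  65.3] ((493.3812255859375, 201.51698303222656), (16.495908737182617, 8.476936340332031), 82.54074096679688) [203. 278.]
yel 24 zmax 65.4 top [544.1 201.6  63.6] ((545.6815795898438, 198.28457641601562), (7.832420349121094, 16.43568229675293), 27.26092529296875) [140. 276.]
blu 182 zmax 59.1 top [447.6 205.5  56.5] ((447.4452209472656, 205.47076416015625), (15.955122947692871, 1.168405532836914), 85.31482696533203) [251. 278.]
rack 30.03743900029872 ((500.2521057128906, 174.77342224121094), (107.73181915283203, 139.57333374023438), 84.84832000732422)
```

View pics/w6c.png

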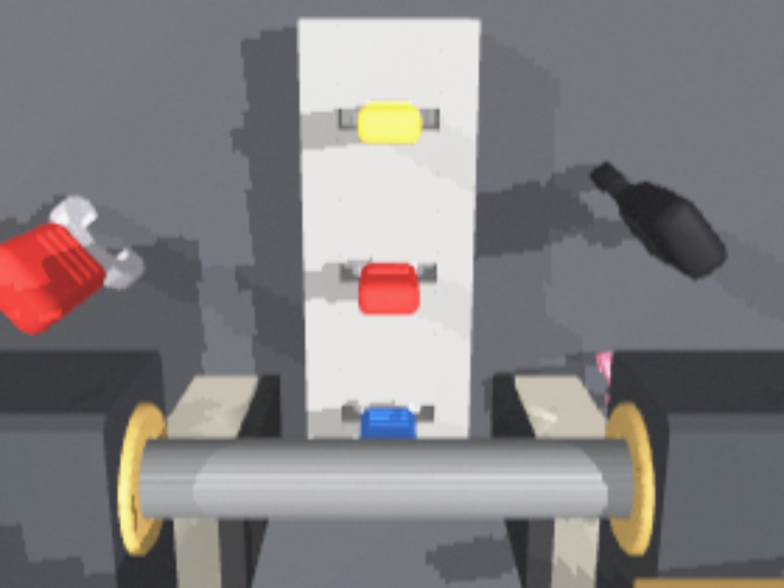

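The crop confirms the small red grip (388,288) in the middle slot. The large red look-alike is outside the rack, at (50,280). I'll centre on it and go down in stages.

>>> apply_moves(deltas=[0.0044, -0.0001, -0.035, 0, 0, 0, 0.042, 0, 0, -0.035, 0, 0, 0, 0.042, 0, 0, 0, 0, 0, 0, 0.042, 0, 0, 0, 0, 0, 0, 0.042])

```text
t: 10.0
eef_pos: [494.1, 201.6, 65.7]
eef_rot: [-0.478, 0.477, -0.521, 0.521]
force: [0.9, 0.2, 0.1]
width: 42.2
```

```bash
python3 r.py 7;  python3 - <<'E'
import cv2;im=cv2.imread('pics/w7.png');cv2.imwrite('pics/w7c.png',cv2.resize(im[150:360,140:420],None,fx=2.8,fy=2.8))
E
```

```text
10.0 [494.1 201.6  65.7]
red 722 zmax 67.4 top [493.8 201.1  65.2] ((493.49005126953125, 201.04786682128906), (16.964553833007812, 8.706719398498535), 84.58953094482422) [237. 280.]
yel 100 zmax 66.1 top [545.3 200.   63.8] ((545.7005615234375, 198.21531677246094), (7.903985500335693, 17.213645935058594), 25.433359146118164) [154. 278.]
blu 533 zmax 63.8 top [447.5 205.4  61.2] ((447.2861022949219, 205.32325744628906), (16.430133819580078, 2.0865068435668945), 85.30290985107422) [300. 279.]
rack 30.026064175189745 ((495.4628601074219, 175.246337890625), (107.4417495727539, 149.50259399414062), 84.92281341552734)
```

View pics/w7c.png

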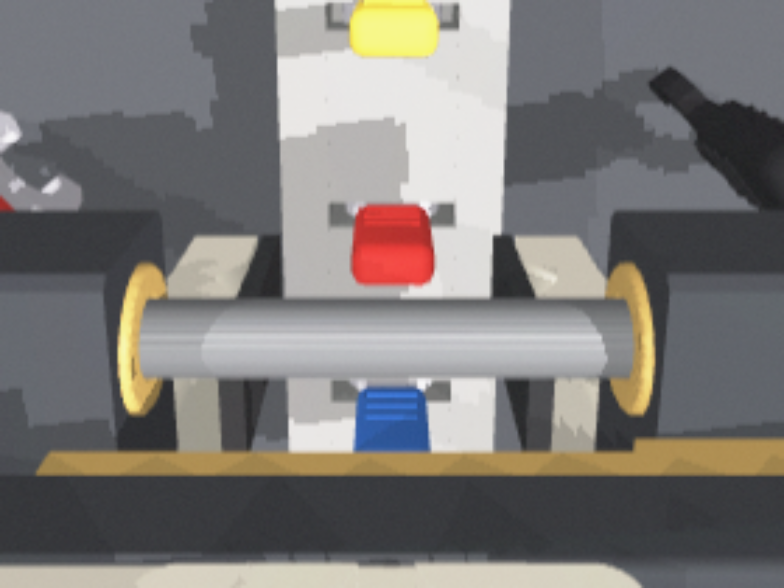

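It's centred between the pads (crop 393,245). Going on down and watching the force.

>>> apply_moves(deltas=[-0.0003, -0.0003, -0.012, 0, 0, 0, 0.042, 0, 0, -0.008, 0, 0, 0, 0.042, 0, 0, 0, 0, 0, 0, 0.042])

```text
t: 10.35
eef_pos: [492.3, 200.6, 43.4]
eef_rot: [0.478, -0.478, 0.521, -0.521]
force: [-0.1, -0.0, 0.6]
width: 41.7
```

>>> apply_moves(deltas=[0, 0, -0.006, 0, 0, 0, 0.042, 0, 0, -0.006, 0, 0, 0, 0.042, 0, 0, -0.002, 0, 0, 0, 0.042, 0, 0, 0, 0, 0, 0, 0.042])

```text
t: 10.75
eef_pos: [492.6, 200.8, 29.5]
eef_rot: [-0.478, 0.478, -0.521, 0.521]
force: [-0.1, 0.5, 1.7]
width: 41.9
```

Run:
```python
from h import *
s=bot.get_state(); c,M=T('wrist',s); im,d=bot.grab_frame('wrist'); np.savez('wr8',im=im,d=d,M=M)
H=np.array(c['hand_eye']);p=cloud(c,H,d);hsv=cv2.cvtColor(im,cv2.COLOR_BGR2HSV)
ok=(d>0)&(abs(p[...,2]-9.5)<2)&(p[...,1]<25)&(p[...,1]>-60)&(abs(p[...,0])<50)
q=p[ok]
for lo in range(-45,45,6):
    m=(q[:,0]>=lo)&(q[:,0]<lo+6)
    if m.sum()>2: print(lo,m.sum(),q[m,1].min().round(),q[m,1].max().round())
red=((hsv[...,0]<8)|(hsv[...,0]>172))&(hsv[...,1]>150)&(d>0)&(abs(p[...,0])<20)
print('red tool',p[red].min(0).round(1),p[red].max(0).round(1),s['eef_pos'],s['force'])
```

```text
-39 122 -43.0 -15.0
-33 222 -43.0 1.0
-27 316 -43.0 1.0
-21 65 -2.0 1.0
-15 61 -2.0 1.0
-9 64 -1.0 1.0
-3 68 -2.0 1.0
3 63 -2.0 1.0
9 61 -2.0 1.0
15 140 -39.0 1.0
21 325 -43.0 1.0
27 193 -43.0 -0.0
33 76 -42.0 -15.0
red tool [ -9.2 -28.7   2.2] [ 8.4 -6.8  6. ] [492.55613242 200.79209057  29.45613796] [-0.10813063  0.49798989  1.67002557]
```

>>> apply_moves(deltas=[0, 0, 0, 0, 0, 0, 0.005, 0, 0, 0, 0, 0, 0, 0.005, 0, 0, 0, 0, 0, 0, 0.005, 0, 0, 0, 0, 0, 0, 0.005, 0, 0, 0, 0, 0, 0, 0.005], squeeze=30)

```text
t: 11.3
eef_pos: [492.8, 201.0, 30.0]
eef_rot: [-0.478, 0.478, -0.521, 0.521]
force: [-0.6, -0.2, -0.0]
width: 18.0
```

>>> apply_moves(deltas=[0, 0, 0.005, 0, 0, 0, 0.005, 0, 0, 0.01, 0, 0, 0, 0.005, 0, 0, 0.03, 0, 0, 0, 0.005, 0, 0, 0.045, 0, 0, 0, 0.005, 0, 0, 0.05, 0, 0, 0, 0.005, 0, 0, 0.05, 0, 0, 0, 0.005, 0, 0, 0, 0, 0, 0, 0.005])

```text
t: 12.0
eef_pos: [496.2, 202.8, 228.8]
eef_rot: [-0.483, 0.474, -0.52, 0.522]
force: [0.8, 0.1, -0.2]
width: 18.1
```

```bash
cat > g.py <<'E'
from h import *
s=bot.get_state(); c,M=T('wrist',s); im,d=bot.grab_frame('wrist'); np.savez('wr9',im=im,d=d,M=M)
H=np.array(c['hand_eye']);p=cloud(c,H,d);hsv=cv2.cvtColor(im,cv2.COLOR_BGR2HSV)
red=((hsv[...,0]<8)|(hsv[...,0]>172))&(hsv[...,1]>150)&(d>0)&(abs(p[...,0])<20)&(abs(p[...,2])<20)
q=p[red];print(len(q),'red tool',q.min(0).round(1),q.max(0).round(1),s['eef_pos'],s['width'],np.argwhere(red).min(0),np.argwhere(red).max(0))
for y in range(-36,40,3):
    m=(d>0)&(abs(p[...,1]-y)<1.5)&(abs(p[...,0])<13)&(abs(p[...,2])<14)
    if m.sum()>2:
        q=p[m];f=q[:,2]>np.percentile(q[:,2],60);k=np.polyfit(q[f,0],q[f,2],1) if f.sum()>5 else [0,0]
        print(y,m.sum(),'x',q[:,0].min().round(1),q[:,0].max().round(1),'z',np.percentile(q[:,2],[5,50,95]).round(1),'slope',k[0].round(2),np.median(hsv[m],0))
E
python3 g.py
```

```text
464 red tool [ -9.9 -27.9   1.7] [ 8.  -5.9  6. ] [496.1940064  202.82883412 228.8061857 ] 18.144721292303174 [241 261] [255 294]
-36 48 x -12.9 11.6 z [-6.8  9.9 10.3] slope -0.0 [105.  11.  51.]
-33 41 x -12.7 12.9 z [ 7.9  9.8 10.4] slope 0.0 [105.  11.  50.]
-30 61 x -12.9 12.7 z [ 6.   9.8 10.7] slope 0.02 [90. 16. 54.]
-27 120 x -12.8 12.9 z [ 4.1  4.8 10.9] slope 0.02 [  1.  113.  134.5]
-24 133 x -12.5 12.7 z [ 3.9  4.7 10.4] slope 0.04 [  1. 186. 169.]
-21 133 x -12.6 12.8 z [ 3.7  5.  10.2] slope 0.08 [  1. 188. 179.]
-18 84 x -12.9 12.6 z [ 3.3  5.1 10.5] slope 0.01 [  1.  186.  165.5]
-15 130 x -12.6 12.7 z [ 2.9  5.1 10. ] slope 0.03 [  1.  186.  165.5]
-12 96 x -12.8 11.5 z [ 3.7  4.9 10. ] slope -0.0 [  1. 186. 163.]
-9 56 x -12.3 11.6 z [3.2 4.9 9.6] slope 0.14 [  1.  189.  189.5]Traceback (most recent call last):
  File "g.py", line 10, in <module>
    print(y,m.sum(),'x',q[:,0].min().round(1),q[:,0].max().round(1),'z',np.percentile(q[:,2],[5,50,95]).round(1),'slope',k[0].round(2),np.median(hsv[m],0))
                                                                                                                         ^^^^^^^^^^
AttributeError: 'int' object has no attribute 'round'
```

Gripped (18.1 mm wide) and lifted out, with the grip centred on the TCP. The ring centre is about 14 mm below the TCP. Now moving above the groove, and turning 4° to the cutter's axis on the way.

>>> apply_moves(deltas=[0.01, -0.0441, 0, 0, 0, -0.085, 0.005, 0.01, -0.0441, 0, 0, 0, -0.085, 0.005, 0.01, -0.0441, 0, 0, 0, -0.085, 0.005, 0.01, -0.0441, 0, 0, 0, -0.085, 0.005, 0.01, -0.0441, 0, 0, 0, -0.085, 0.005, 0.01, -0.0441, 0, 0, 0, -0.085, 0.005, 0.01, -0.0441, 0, 0, 0, -0.085, 0.005, 0.01, -0.0441, 0, 0, 0, -0.085, 0.005, 0, 0, -0.02, 0, 0, 0, 0.005, 0, 0, 0, 0, 0, 0, 0.005, 0, 0, 0, 0, 0, 0, 0.005])

```text
t: 13.15
eef_pos: [572.0, -151.7, 199.5]
eef_rot: [0.458, -0.46, 0.538, -0.537]
force: [-0.5, -0.2, 0.1]
width: 17.9
```

```bash
cat > m.py <<'E'
from h import *
import sys
s=bot.get_state(); c,M=T('wrist',s); im,d=bot.grab_frame('wrist'); n=sys.argv[1]; np.savez('wr'+n,im=im,d=d,M=M)
cv2.imwrite(f'pics/m{n}.png',cv2.resize(im[120:330,140:420],None,fx=2.8,fy=2.8))
p=cloud(c,M,d);hsv=cv2.cvtColor(im,cv2.COLOR_BGR2HSV)
a=np.radians(-9.0); O=np.array([544.6,-147.7,100]); Rm=np.array([[np.cos(a),-np.sin(a),0],[np.sin(a),np.cos(a),0],[0,0,1]])
l=(p-O)@Rm; t=(s['eef_pos']-O)@Rm
q=s['eef_rot'];m=R.from_quat([q[1],q[2],q[3],q[0]]).as_matrix(); print(s['t'],'TCP cutter',t.round(2),'yaw',np.degrees(np.arctan2(m[1,0],m[0,0])).round(2),s['force'].round(1))
ok=d>0
for x in np.arange(17,42,1.0):
    k=ok&(abs(l[...,0]-x)<.5)&(abs(l[...,1])<4)&(l[...,2]>-5)&(l[...,2]<30)
    if k.sum()>2: print(x,k.sum(),np.percentile(l[k][:,2],[10,50,90]).round(1),np.median(hsv[k],0))
for nm,lo,hi in [('washer',11,18),('collar',3,11.5)]:
    k=ok&(l[...,0]>16)&(l[...,0]<45)&(l[...,2]>lo)&(l[...,2]<hi)&(abs(l[...,1])<12)
    if nm=='washer': k&=(hsv[...,1]>80)&(hsv[...,0]<40)
    print(nm,k.sum(),np.percentile(l[k][:,0],[2,50,98]).round(1) if k.sum() else '')
ru=proj(c,M,O+Rm@np.array([28,0,10]));print(ru)
E
python3 m.py 10
```

```text
13.15 TCP cutter [27.68  0.33 99.49] yaw -99.03 [-0.5 -0.2  0.1]
17.0 11 [21.6 22.1 22.3] [104. 149. 243.]
18.0 11 [20.9 21.5 22.6] [104. 149. 243.]
19.0 24 [16.  19.6 21.7] [106.  154.5 195. ]
20.0 12 [15.3 16.6 17.8] [ 26.  105.5 245.5]
21.0 9 [14.9 15.5 16.6] [ 25. 128. 245.]
22.0 9 [15.6 16.5 17.5] [ 26. 120. 247.]
23.0 32 [ 6.6 11.3 16.7] [ 23.   85.5 237. ]
24.0 16 [ 5.7  6.8 15.7] [  0.   0. 247.]
25.0 9 [4.9 6.5 7.1] [  0.   0. 247.]
26.0 10 [5.3 6.5 7. ] [  0.   0. 247.]
27.0 11 [5.3 6.5 7.5] [  0.   0. 247.]
28.0 8 [5.7 6.8 7.9] [  0.   0. 247.]
29.0 5 [6.1 7.5 7.7] [  0.   0. 247.]
30.0 8 [ 8.7  9.4 10.1] [  0.   0. 247.]
31.0 10 [8.  8.8 9.4] [  0.   0. 247.]
32.0 9 [ 8.2  9.7 10.3] [  0.   0. 247.]
33.0 11 [ 8.6  9.5 10.3] [  0.   0. 247.]
34.0 8 [ 9.   9.5 10.2] [  0.   0. 247.]
35.0 11 [ 8.9  9.5 10.2] [  0.   0. 247.]
36.0 12 [ 8.6  9.5 10.7] [  0.   0. 247.]
37.0 11 [ 7.9  8.8 10.2] [  0.   0. 247.]
38.0 36 [-4.2  2.5  7.9] [ 30.    5.  208.5]
washer 144 [19.7 21.9 23.7]
collar 342 [22.7 31.6 38. ]
[np.float64(278.97116985596455), np.float64(204.39227081587308)]
```

View pics/m10.png

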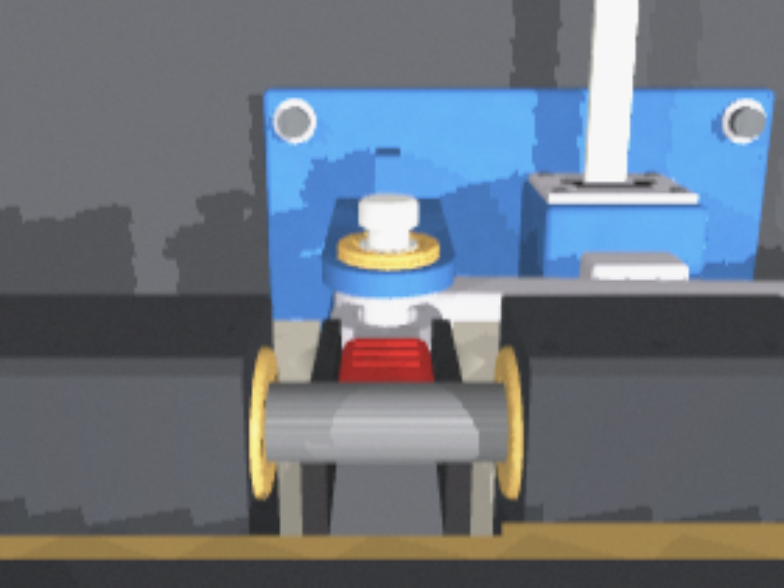

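In the crop, the groove sits between the gold washers (388,250) and the collar (388,210). Vision puts the washers' face at about x=23 and the collar at 29.7–37.8. I'll go down just outside and above it, then feel for the washers sideways.

>>> apply_moves(deltas=[0.0028, -0.0007, -0.03, 0, 0, 0, 0.005, 0, 0, -0.025, 0, 0, 0, 0.005, 0, 0, -0.012, 0, 0, 0, 0.005, 0, 0, 0, 0, 0, 0, 0.005, 0, 0, 0, 0, 0, 0, 0.005])

```text
t: 13.7
eef_pos: [576.4, -152.1, 134.3]
eef_rot: [-0.46, 0.459, -0.537, 0.538]
force: [-0.6, 0.4, -0.8]
width: 17.7
```

>>> apply_moves(deltas=[0, 0, -0.002, 0, 0, 0, 0.005, 0, 0, 0, 0, 0, 0, 0.005])

```text
t: 13.9
eef_pos: [576.1, -152.4, 132.0]
eef_rot: [-0.46, 0.459, -0.537, 0.538]
force: [-0.2, -0.5, -0.3]
width: 17.7
```

>>> apply_moves(deltas=[-0.002, 0.0003, 0, 0, 0, 0, 0.005, 0, 0, 0, 0, 0, 0, 0.005])

```text
t: 14.1
eef_pos: [573.5, -152.3, 131.4]
eef_rot: [-0.459, 0.459, -0.538, 0.538]
force: [0.8, -0.1, -1.7]
width: 17.6
```

>>> apply_moves(deltas=[-0.001, 0.0002, -0.001, 0, 0, 0, 0.005, 0, 0, 0, 0, 0, 0, 0.005])

```text
t: 14.3
eef_pos: [572.4, -152.0, 129.9]
eef_rot: [0.459, -0.459, 0.538, -0.538]
force: [-0.4, -0.8, 0.2]
width: 17.8
```

>>> apply_moves(deltas=[-0.001, 0.0002, 0, 0, 0, 0, 0.005, 0, 0, 0, 0, 0, 0, 0.005])

```text
t: 14.5
eef_pos: [571.5, -151.8, 130.0]
eef_rot: [0.459, -0.459, 0.538, -0.538]
force: [-0.1, -1.0, 0.3]
width: 17.7
```

>>> apply_moves(deltas=[-0.001, 0.0001, 0, 0, 0, 0, 0.005, 0, 0, 0, 0, 0, 0, 0.005])

```text
t: 14.7
eef_pos: [570.7, -151.7, 130.0]
eef_rot: [-0.459, 0.459, -0.538, 0.538]
force: [0.3, -0.7, -0.7]
width: 17.8
```

>>> apply_moves(deltas=[-0.0005, 0.0001, 0, 0, 0, 0, 0.005, 0, 0, 0, 0, 0, 0, 0.005])

```text
t: 14.9
eef_pos: [570.5, -151.6, 130.1]
eef_rot: [-0.459, 0.459, -0.538, 0.538]
force: [2.6, -0.4, -1.3]
width: 17.6
```

>>> apply_moves(deltas=[-0.0005, 0.0001, 0, 0, 0, 0, 0.005, 0, 0, 0, 0, 0, 0, 0.005])

```text
t: 15.1
eef_pos: [570.4, -151.6, 130.2]
eef_rot: [-0.46, 0.459, -0.537, 0.538]
force: [4.0, -0.5, -1.8]
width: 17.5
```

>>> apply_moves(deltas=[-0.0005, 0.0001, 0, 0, 0, 0, 0.005, 0, 0, 0, 0, 0, 0, 0.005])

```text
t: 15.3
eef_pos: [570.2, -151.5, 130.3]
eef_rot: [-0.46, 0.459, -0.537, 0.538]
force: [4.7, -1.9, -3.4]
width: 17.6
```

The clip is touching the washers (4–5 N), at TCP x'≈26, which agrees with the vision. I'll ease off about 0.3 mm and press down.

>>> apply_moves(deltas=[0.0017, -0.0004, 0, 0, 0, 0, 0.005, 0, 0, 0, 0, 0, 0, 0.005])

```text
t: 15.5
eef_pos: [570.6, -151.8, 130.0]
eef_rot: [0.459, -0.459, 0.538, -0.538]
force: [2.4, -0.1, 0.2]
width: 17.9
```

>>> apply_moves(deltas=[0, 0, -0.002, 0, 0, 0, 0.005, 0, 0, -0.002, 0, 0, 0, 0.005, 0, 0, 0, 0, 0, 0, 0.005])

```text
t: 15.8
eef_pos: [570.5, -151.8, 125.6]
eef_rot: [0.459, -0.459, 0.538, -0.538]
force: [1.9, -0.6, -1.4]
width: 17.5
```

>>> apply_moves(deltas=[0, 0, -0.001, 0, 0, 0, 0.005, 0, 0, 0, 0, 0, 0, 0.005])

```text
t: 16.0
eef_pos: [570.6, -151.8, 124.8]
eef_rot: [0.459, -0.459, 0.538, -0.538]
force: [1.1, -0.0, -1.2]
width: 17.8
```

>>> apply_moves(deltas=[0, 0, -0.001, 0, 0, 0, 0.005, 0, 0, 0, 0, 0, 0, 0.005])

```text
t: 16.2
eef_pos: [570.6, -151.9, 123.9]
eef_rot: [0.459, -0.459, 0.538, -0.538]
force: [2.0, -1.3, -0.3]
width: 18.0
```

Ring at about +10 mm with no stop at 14, so it's over the groove. Pressing on.

>>> apply_moves(deltas=[0, 0, -0.001, 0, 0, 0, 0.005, 0, 0, -0.001, 0, 0, 0, 0.005])

```text
t: 16.4
eef_pos: [570.9, -152.1, 122.5]
eef_rot: [-0.459, 0.459, -0.538, 0.538]
force: [0.2, -1.3, 7.0]
width: 17.7
```

>>> apply_moves(deltas=[0, 0, -0.001, 0, 0, 0, 0.005, 0, 0, -0.001, 0, 0, 0, 0.005])

```text
t: 16.6
eef_pos: [571.4, -152.2, 121.0]
eef_rot: [-0.459, 0.459, -0.537, 0.538]
force: [-0.2, -0.1, 5.8]
width: 18.2
```

>>> apply_moves(deltas=[0, 0, -0.001, 0, 0, 0, 0.005, 0, 0, -0.001, 0, 0, 0, 0.005])

```text
t: 16.8
eef_pos: [570.6, -152.0, 118.0]
eef_rot: [-0.459, 0.459, -0.538, 0.538]
force: [2.1, -1.8, -3.1]
width: 17.6
```

>>> apply_moves(deltas=[0, 0, -0.001, 0, 0, 0, 0.005, 0, 0, -0.001, 0, 0, 0, 0.005])

```text
t: 17.0
eef_pos: [570.6, -151.9, 115.3]
eef_rot: [0.459, -0.459, 0.538, -0.538]
force: [1.6, -3.4, -3.0]
width: 17.5
```

>>> apply_moves(deltas=[0, 0, -0.001, 0, 0, 0, 0.005, 0, 0, -0.0005, 0, 0, 0, 0.005])

```text
t: 17.2
eef_pos: [570.7, -151.9, 114.3]
eef_rot: [0.459, -0.459, 0.538, -0.538]
force: [1.3, -2.3, -0.5]
width: 17.9
```

>>> apply_moves(deltas=[0, 0, -0.0005, 0, 0, 0, 0.005, 0, 0, 0, 0, 0, 0, 0.005])

```text
t: 17.4
eef_pos: [570.7, -151.8, 114.0]
eef_rot: [0.459, -0.459, 0.538, -0.538]
force: [0.6, -1.8, -1.4]
width: 17.7
```

>>> apply_moves(deltas=[0, 0, -0.0005, 0, 0, 0, 0.005, 0, 0, 0, 0, 0, 0, 0.005])

```text
t: 17.6
eef_pos: [570.8, -151.8, 113.7]
eef_rot: [-0.459, 0.459, -0.538, 0.538]
force: [1.1, -1.5, 0.8]
width: 17.5
```

>>> apply_moves(deltas=[0, 0, -0.0005, 0, 0, 0, 0.005, 0, 0, 0, 0, 0, 0, 0.005])

```text
t: 17.8
eef_pos: [570.8, -151.9, 113.4]
eef_rot: [-0.459, 0.459, -0.538, 0.538]
force: [-1.0, -2.0, 5.1]
width: 17.8
```

>>> apply_moves(deltas=[0, 0, -0.0005, 0, 0, 0, 0.005, 0, 0, 0, 0, 0, 0, 0.005])

```text
t: 18.0
eef_pos: [571.0, -151.9, 113.3]
eef_rot: [-0.459, 0.459, -0.537, 0.538]
force: [-2.0, -0.5, 7.1]
width: 17.9
```

Firm stop at about 7 N, at the expected height. I'll ease the command, open and lift away.

>>> apply_moves(deltas=[0, 0, 0.001, 0, 0, 0, 0.005, 0, 0, 0, 0, 0, 0, 0.034, 0, 0, 0, 0, 0, 0, 0.034, 0, 0, 0, 0, 0, 0, 0.034, 0, 0, 0, 0, 0, 0, 0.034])

```text
t: 18.5
eef_pos: [570.6, -151.7, 113.1]
eef_rot: [0.459, -0.459, 0.538, -0.538]
force: [0.3, 0.2, -0.4]
width: 33.8
```

>>> apply_moves(deltas=[0, 0, 0.01, 0, 0, 0, 0.034, 0, 0, 0.03, 0, 0, 0, 0.034, 0, 0, 0.045, 0, 0, 0, 0.034, -0.03, 0.005, 0.03, 0, 0, 0, 0.034, -0.03, 0.005, 0, 0, 0, 0, 0.034, -0.03, 0.005, 0, 0, 0, 0, 0.034, 0, 0, 0, 0, 0, 0, 0.034, 0, 0, 0, 0, 0, 0, 0.034])

```text
t: 19.3
eef_pos: [480.8, -136.8, 229.8]
eef_rot: [-0.46, 0.459, -0.537, 0.538]
force: [-0.5, -0.1, 0.6]
width: 33.7
```

```bash
python3 m.py 11 | grep -v '^[1-4]'
python3 - <<'E'
from h import *
a=np.radians(-9.0); O=np.array([544.6,-147.7,100]); Rm=np.array([[np.cos(a),-np.sin(a),0],[np.sin(a),np.cos(a),0],[0,0,1]])
z=np.load('wr11.npz');im,d=z['im'],z['d'];c=bot.get_calibration('wrist');p=cloud(c,z['M'],d);hsv=cv2.cvtColor(im,cv2.COLOR_BGR2HSV);l=(p-O)@Rm
k=((hsv[...,0]<8)|(hsv[...,0]>172))&(hsv[...,1]>150)&(d>0)&(abs(l[...,1])<25)&(abs(l[...,0]-25)<25)
print('red',k.sum(),l[k].min(0).round(1),l[k].max(0).round(1))
k=(d>0)&(abs(l[...,1])<10)&(abs(l[...,2])<14)&(l[...,0]<-30)&(l[...,0]>-60); print('head outer',l[k][:,0].min().round(1))
u,v=proj(c,z['M'],O+Rm@np.array([20,0,10])); u,v=int(u),int(v)
A=cv2.resize(im[max(0,v-70):v+70,max(0,u-90):u+90],(540,420))
s,_=bot.grab_frame('side'); cc,M=T('side'); u,v=map(int,proj(cc,M,O+Rm@np.array([20,0,20])))
B=cv2.resize(s[v-60:v+60,max(0,u-38):u+38],(260,420)); cv2.imwrite('pics/f.png',np.hstack([A,B]))
E
```

```text
washer 36 [20.1 21.2 23. ]
collar 90 [22.6 35.9 38. ]
[np.float64(279.4648990462734), np.float64(97.29868928602251)]
red 304 [20.5 -7.3 33.1] [30.2  9.2 51. ]
head outer -40.5
```

View pics/f.png

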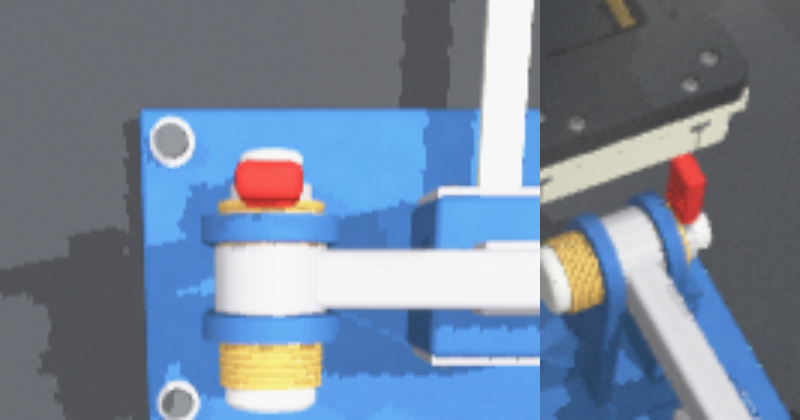

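The final view shows the red grip upright at (268,183), directly beside the washers, with the collar beyond it. The head is tight on its washers at (270,400), and the gripper is clear. Handing in.

```bash
python3 -c "
from workcell import bot;s=bot.get_state();print(s['t'],s['force'],s['eef_pos']);print(bot.sign_off())"
```

```text
19.4 [-0.05206973  0.99050097 -0.51171843] [ 481.44818445 -136.86516994  228.98456194]
the job is handed in; nothing more can be done
None
```

The job is done and handed in at 19.4 s: the pin is home and the small red clip from the rack's middle slot is snapped into the groove against the washers.

- **Pin:** it slid at about 4 N and stopped hard at about 10 N. The head's outer face measured x = -40.5 mm, which fits the washers' face at the other end (about +23.3 mm).
- **Clip:** I felt for the washers sideways, eased off about 0.3 mm and pressed down. It resisted with up to about 7 N, snapped through and met a firm stop, where I pressed with at most about 7 N. After release the grip stood upright with its top about 51 mm above the axis (50 mm expected).
- **Rest of the bench:** I touched nothing else on purpose. I did not measure the other clips or the breakers again before handing in.

**Disagreements:**
- The fingertips showed about 10 mm behind the reported TCP, not 19 mm ahead as stated. My first push therefore passed above the pin head without touching it, and I repeated it 28 mm lower. I used the measured offset from then on.
- The finger contact on the pin head pointed to a washer face at about 21.8 mm. The camera gave about 23.2 mm and the sideways feel with the clip about 23.5 mm, so I used the feel.

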